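# Scrub out the hollow turned cup with the long brush

### The job

Take the long round brush out of its wooden pot and scrub out the hollow cup that leans in the cradle: three full strokes, each time pushing the bristle end right down to the bottom of the cup and drawing it back up to the mouth. Leave the cup seated in its cradle, then stand the brush back in its pot, bristles down, let go of it, and leave everything else on the bench where it is.

Things in the scene. Friction and masses are not known exactly. Their poses are not given: they have to be found in the camera images.
- brush: Long round brush, 200 mm, 90 g. Origin: centre of the flat bristle end (lowest while it stands); z runs along it to the handle's end at 200 mm. Black bristle head z = 0 to 62 mm, 44 mm in diameter (32 mm at the very end); brass collar to 78 mm, 24 mm in diameter; wooden neck to 120 mm, 15 to 16 mm in diameter; grip z = 145 to 196 mm, 22 mm in diameter.
- brush_grip (a point): Point on the brush's axis in the middle of its grip, 170 mm from the bristle end; axes as the brush.
- pot: Open round turned brown-wood pot screwed to the bench, in which the brush stands, 85 mm tall, 82 to 92 mm outside diameter. Origin: centre of its underside, z up. Bore at least 64 mm in diameter, 77 mm deep.
- pot_floor (a point): Centre of the pot's inner floor, 8 mm above its underside.
- cup: The hollow turned cup of pale wood, loose, 250 g, leaning 33 degrees from vertical in the cradle. Straight cylinder 118 mm long, 76 mm outside diameter, bore 60 mm in diameter, wall 8 mm, bottom 8 mm thick. Origin: centre of its underside; z runs along its axis towards the open mouth.
- cup_floor (a point): Centre of the cup's inner bottom (cup z = 8 mm).
- cup_mouth (a point): Centre of the cup's mouth, at the rim (cup z = 118 mm).
- cradle: Wooden cradle screwed to the bench: slab 130 x 120 x 16 mm carrying a foot plate and an 85 mm long V trough under the cup, leaning 33 degrees towards the cradle's -x. Origin: centre of the slab's underside, z up.
- cradle_seat (a point): Point on the cradle's foot plate where the centre of the cup's underside rests, 30 mm along the cradle's +x and 56 mm up.
- doll: Bystander: solid pale-wood doll blank with a round head, 110 mm tall, 56 mm in diameter, standing. Origin: centre of its underside.
- beaker: Bystander: small pale-wood beaker standing upright, 70 mm tall, 60 mm in diameter at the rim. Origin: centre of its underside.
- billet: Bystander: square pale-wood billet lying down, 150 x 48 x 48 mm. Origin: centre of its underside.
- jar: Bystander: glass jar with a lid, 100 mm tall, 68 mm in diameter. Origin: centre of its underside.
- gouge: Bystander: turning gouge lying down, wooden handle 120 mm long and a dark steel blade 140 mm long, 32 mm tall. Origin: on the bench under the front end of the handle; x along the blade.
- offcut: Bystander: pale-wood offcut block, 75 x 55 x 40 mm. Origin: centre of its underside.

How it is judged:
On the way, in this order (a step that is already met when the one before it is completed fails the run):
1. first stroke: the bristle end reaches the cup's bottom (centre to centre within 20 mm) (distance between brush and cup_floor below 0.02 m).
2. the bristle end is drawn up to the mouth (under 30 mm below the rim, or out) (z of brush in the frame of cup above 0.088 m).
3. second stroke: the bristle end reaches the bottom again (distance between brush and cup_floor below 0.02 m).
4. drawn up to the mouth again (z of brush in the frame of cup above 0.088 m).
5. third stroke: the bristle end reaches the bottom again (distance between brush and cup_floor below 0.02 m).
6. drawn up to the mouth again (z of brush in the frame of cup above 0.088 m).
At the end, for the whole second after the job is handed in: The released brush rests in its pot, bristles down (bristle end under 25 mm above the pot's underside, within 30 mm of its centre, leaning under 23 degrees); the cup rests in its cradle, its underside's centre within 15 mm of the seat, leaning 26 to 40 degrees (z of brush in the frame of pot below 0.025 m and horizontal distance between brush and pot_floor below 0.03 m and angle between brush's own z axis and vertical below 0.4 rad and linear speed of each of brush, cup below 0.02 m/s and distance between cup and cradle_seat below 0.015 m and angle between the z axis of cup and the z axis of cradle_seat, either way round between 0.45 and 0.7 rad); the robot touches nothing.
It fails at once if the cup is shoved or lifted out of its cradle (moved more than 40 mm) (distance of cup from where it was at the start of the episode above 0.04 m).
It fails at once if a bystander on the bench is moved more than 30 mm (distance of any of doll, beaker, billet, jar, gouge, offcut from where it was at the start of the episode above 0.03 m).
It also fails if it takes over 54 s, if anything falls off the work surface, if the arm or the gripper's body presses on something with over 40 N, if the wrist force passes 120 N, or if a joint passes its speed limit or range.

### The arm

A 6-joint arm with a two-finger parallel gripper is mounted at the origin on the work surface. World frame = base frame: x ahead of the robot, y to its left, z up, the work surface at z = 0. Lengths are in m, angles in rad, forces in N, time in s.
With the tool pointing down it reaches from about 0.3 to 0.75 m from the base axis. Payload 8.5 kg.
Tool frame: the origin (TCP) lies midway between the tips of the shut fingers; the grasp point (between the pads) lies 19 mm behind it (grasp_offset is the distance from the TCP to the grasp point, in m); z points along the fingers, y is the line along which they close (so a half turn about z gives the same grasp; the last joint's range is limited). The gripper opens to 88 mm and grips with 3 to 60 N. Pads are 18 mm wide; open, the fingers measure 123 mm over their backs; the gripper's body (75 mm by 187 mm) begins 45 mm behind the grasp point.
Start: joints at [0.911, 0.381, 1.297, -0, 1.464, -0.215], TCP at [0.237, 0.496, 0.239] pointing down, gripper open.
Joint ranges: [-3.11, 3.11], [-0.89, 2.33], [0.22, 2.48], [-1.42, 4.56], [0.17, 2.85], [-2.88, 2.88]. Speed limits (rad/s): [2.39, 2.39, 3.14, 3.14, 3.14, 3.14].

### API

Orientations are given as [roll, pitch, yaw] about the fixed x, y, z axes, in that order (R = Rz(yaw) Ry(pitch) Rx(roll)).
In Python, from plant import * gives the robot as it stands. The module is installed in compiled form; this text tells all that it offers.
- The arm moves only by the tool carry_out, never from a script. Its argument "commands" is one flat list of numbers, 6 for each row, row after row: the shift along the tool's x, y, z in units of 0.2 m (1.0 is 0.2 m), then the turn, a rotation vector about the tool's x, y, z in units of 360 degrees (1.0 is 360 degrees). In form: [dx, dy, dz, rx, ry, rz, dx, dy, dz, rx, ry, rz, ...]. A call has 1 to 12 rows; each row is the pose to reach, as a shift and turn from the pose commanded when the call began, along the tool's axes at that moment, turning the shorter way round; what a row does not reach only later rows make up. A row lasts 1/8 s, in which the tool goes at most 62.5 mm and 10.7 degrees, less where a joint would pass 70% of its speed; a pose out of reach is approached as far as the arm can. A call with a number of a shift or a turn outside -1 to 1 is refused whole. A call with a gripper value outside its range is refused whole. "fingers" is the opening, from 0 (shut) to 1 (fully open), set as the call begins (left out, the last holds). The fingers move at their own pace and stop on an object; the grip force is fixed at half the most. Time passes only in rows, so rows that repeat a pose let the fingers close. It gives the time, the measured TCP pose, the force, the opening and the grip force at its end, in the units of the state.
- get_obs(): the state, without advancing time (a new reading comes with each control period).
- capture(name): name is "scene" or "top"; returns a dict with "image" (400x640x3 uint8, red, green, blue), "z_map" (400x640 float32, m along the optical axis (not along the pixel's ray), 0 where there is no reading), "K" (3x3 intrinsics, pixels), "rvec" (rotation vector, rad) and "tvec" (3), from world to camera coordinates, as OpenCV has them. Camera axes: x right, y down, z forward; pixel columns grow to the right and rows downward; lengths in m; the calibration is good to about 2 mm. A picture is of the moment at which its call begins.
- job_done(): hands the job in; it is judged then, once.
Trained networks look in the newest picture that a camera, given by its name, has taken for a name from the list of things; names that differ only in an ending like _2 or _b are one class to them, and where a whole thing is asked for, a point or a joint stands for the part that bears it (a point fixed in the world has none). Each returns a list of dicts, best first, with "score" (0 to 1); they miss things now and then, are a little off and sometimes report something else, mostly with a low value. They report only what shows in the picture. A call takes as long as a camera call.
- spot_in(query, camera): "centre" ([x, y, z] in m, in world coordinates, good to about 4 mm: the middle of the surface that is visible of it).
- masks_of(query, camera): "region" (400x640 bool, what is visible of it).
- tip_of(query, camera): "centre" ([x, y, z] in m, in world coordinates, good to about 4 mm: a listed point, or the origin of a listed thing).
The state is a dict: "time": time; "joints": joint angles; "qvel": joint speeds; "joint_torque": joint torques, N m; "tool_pos": TCP position; "ee_rot": TCP orientation; "contact_force": force on the tool from outside, world axes, zero at the start; "wrist_torque": the same for the moment, N m; "finger_gap": finger opening in m; "grasp_force": force on a finger pad.
Only numpy, scipy, OpenCV 4.12 (cv2) and the standard library are available. Lean on these libraries where they do the work, as an engineer would, in place of code of your own. Each camera call takes 0.05 s, during which the arm holds its last target. There are 200 camera calls.

## Working session

There is one attempt and no reset: what is moved stays moved. The work goes in short steps, Python scripts to look and compute and a tool call to move; the robot and the scene stay as the last step left them, time stands still between calls to the robot, and variables do not carry over. Pictures are saved under pics/ and viewed, at most 10 in all, crops included, and the job is handed in when it is done.

Besides the shell and the picture viewer there is one more tool, called after "Call:" as a command line: name --argument value ..., lists and objects as JSON in quotes. carry_out: Moves the arm, as the interface text tells. Its arguments: {"type":"object","properties":{"commands":{"type":"array","items":{"type":"number","minimum":-1,"maximum":1}},"fingers":{"type":"number"}},"required":["commands"]}

```bash
mkdir -p pics; cat > h.py <<'E'
from plant import *
import numpy as np, cv2
from scipy.spatial.transform import Rotation as R
np.set_printoptions(precision=4,suppress=True)
def pts(c):
    z=c["z_map"];K=c["K"];v,u=np.mgrid[:400,:640]
    P=np.stack([(u-K[0,2])/K[0,0]*z,(v-K[1,2])/K[1,1]*z,z],-1)
    M=cv2.Rodrigues(np.array(c["rvec"],float))[0]
    W=(P-np.array(c["tvec"]).ravel())@M
    W[z==0]=np.nan
    return W
def best(f,q,cam,k=1):
    r=f(q,cam); return r[:k]
E
python3 - <<'E'
from h import *
for cam in ("scene","top"):
    c=capture(cam); cv2.imwrite(f"pics/{cam}0.png",c["image"][:,:,::-1]); np.savez(cam+"0.npz",**c)
    print(cam, -cv2.Rodrigues(np.array(c["rvec"],float))[0].T@np.array(c["tvec"]).ravel())
    for q in ["brush","brush_grip","pot","pot_floor","cup","cup_floor","cup_mouth","cradle","cradle_seat"]:
        print(q,[(np.round(d["centre"],3),round(d["score"],2)) for d in tip_of(q,cam)[:2]])
    for q in ["doll","beaker","billet","jar","gouge","offcut"]:
        print(q,[(np.round(d["centre"],3),round(d["score"],2)) for d in spot_in(q,cam)[:2]])
o=get_obs();print(o)
E
```

```text
scene [1.243  0.4929 1.1072]
brush [(array([0.568, 0.238, 0.008]), 0.53)]
brush_grip [(array([0.571, 0.239, 0.174]), 0.9)]
pot [(array([0.567, 0.237, 0.   ]), 0.88)]
pot_floor [(array([0.574, 0.232, 0.01 ]), 0.58)]
cup [(array([ 0.614, -0.141,  0.06 ]), 0.97), (array([0.568, 0.237, 0.   ]), 0.68)]
cup_floor [(array([ 0.614, -0.15 ,  0.064]), 0.77)]
cup_mouth [(array([ 0.557, -0.174,  0.154]), 0.84)]
cradle [(array([ 0.593, -0.154,  0.   ]), 0.87)]
cradle_seat [(array([ 0.615, -0.149,  0.058]), 0.92)]
doll [(array([0.463, 0.03 , 0.062]), 0.81)]
beaker [(array([ 0.633, -0.006,  0.044]), 0.7)]
billet [(array([ 0.352, -0.312,  0.049]), 0.72)]
jar [(array([ 0.623, -0.129,  0.017]), 0.61), (array([ 0.82 , -0.09 ,  0.075]), 0.58)]
gouge [(array([0.296, 0.38 , 0.027]), 0.97), (array([ 0.63 , -0.007,  0.048]), 0.33)]
offcut [(array([0.797, 0.161, 0.042]), 0.65), (array([0.294, 0.379, 0.028]), 0.4)]
top [0.4704 0.0155 1.5286]
brush [(array([0.568, 0.241, 0.008]), 0.78), (array([0.788, 0.152, 0.005]), 0.21)]
brush_grip [(array([0.568, 0.236, 0.181]), 0.72)]
pot [(array([0.571, 0.234, 0.002]), 0
[... 538 characters left out ...]
.231, 0.065]), 0.37)]
billet [(array([ 0.335, -0.326,  0.049]), 0.69)]
jar [(array([ 0.796, -0.106,  0.102]), 0.75)]
gouge [(array([0.294, 0.38 , 0.028]), 0.7)]
offcut [(array([0.786, 0.151, 0.042]), 0.96)]
{'time': 1.6, 'joints': array([ 0.9107,  0.3806,  1.2974,  0.    ,  1.4636, -0.2153]), 'qvel': array([-0.0005, -0.0003,  0.0005, -0.0015,  0.0008,  0.0007]), 'joint_torque': array([  0.0004, -43.7789, -22.4735,   0.0715,   0.0314,   0.    ]), 'tool_pos': array([0.2366, 0.4965, 0.2388]), 'ee_rot': array([ 3.1416, -0.    ,  2.6968]), 'contact_force': array([-0.3351,  0.2417,  0.0374]), 'wrist_torque': array([-0.0652,  0.0085, -0.0352]), 'grasp_force': 0.0, 'finger_gap': 0.08806216873880707}
```

View images.

View pics/scene0.png

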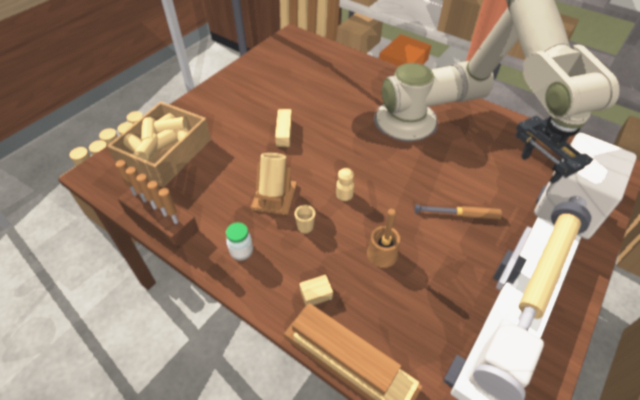

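View pics/top0.png

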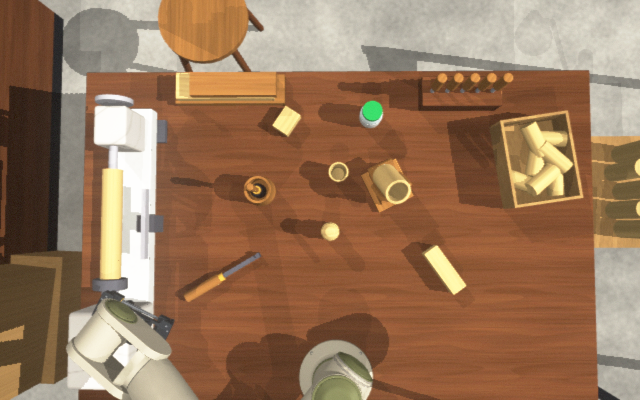

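```bash
cat > m.py <<'E'
from h import *
A=[];
for cam in ("scene","top"):
    c=dict(np.load(cam+"0.npz"));W=pts(c).reshape(-1,3);A.append(W)
for n,W in zip(("scene","top","both"),A+[np.vstack(A)]):
    W=W[~np.isnan(W[:,0])]
    # brush: points near the pot centre above the pot rim
    d=np.hypot(W[:,0]-.569,W[:,1]-.237)
    for lo,hi in((.09,.115),(.15,.19),(.19,.21)):
        s=W[(d<.04)&(W[:,2]>lo)&(W[:,2]<hi)]; 
        if len(s): print(n,"brush",lo,len(s),s.mean(0),s[:,2].max())
    s=W[(d<.06)&(W[:,2]>.07)&(W[:,2]<.092)&(d>.034)]; print("pot rim",len(s),s.mean(0),s.min(0),s.max(0))
    # cup mouth rim
    a0=np.array([-.0573,-.025,.0935]);a=a0/np.linalg.norm(a0);print("axis0",a,np.degrees(np.arccos(a[2])))
    b=np.array([.617,-.147,.058]);q=W-b;t=q@a;r=np.linalg.norm(q-np.outer(t,a),axis=1)
    s=W[(t>.108)&(t<.126)&(r>.026)&(r<.044)]
    print("rim",len(s))
    if len(s)>20:
        m=s.mean(0);u,sv,vt=np.linalg.svd(s-m);nn=vt[2]*np.sign(vt[2][2])
        e=(s-m)@vt[:2].T; (cx,cy),_=cv2.minEnclosingCircle(e.astype(np.float32))[0:2]
        print(m+cx*vt[0]+cy*vt[1],_,nn,sv)
    # cylinder fit
    from scipy.optimize import least_squares
    s=W[(t>.02)&(t<.112)&(r>.033)&(r<.045)]; print("cyl",len(s))
    if len(s)>50:
        def f(p):
            ax=np.array([p[2],p[3],1]);ax/=np.linalg.norm(ax)
            o=np.array([p[0],p[1],.105]);q=s-o
            return np.linalg.norm(np.cross(q,ax),axis=1)-.038
        x0=[b[0]+a[0]/a[2]*.047,b[1]+a[1]/a[2]*.047,a[0]/a[2],a[1]/a[2]]
        p=least_squares(f,x0,loss="soft_l1",f_scale=.001).x
        ax=np.array([p[2],p[3],1]);ax/=np.linalg.norm(ax)
        print("cylaxis at z.105",p[:2],ax,np.degrees(np.arccos(ax[2])),np.degrees(np.arctan2(ax[1],ax[0])),np.abs(f(p)).mean())
E
python3 m.py
```

```text
scene brush 0.09 41 [0.5749 0.241  0.1013] 0.11485014050404853
scene brush 0.15 72 [0.5776 0.2405 0.1715] 0.18989322230297112
scene brush 0.19 70 [0.5746 0.2387 0.2028] 0.2096620304025824
pot rim 252 [0.5854 0.2325 0.0817] [0.5291 0.1937 0.0702] [0.6142 0.2748 0.0908]
axis0 [-0.5094 -0.2223  0.8313] 33.76762652613615
rim 165
[ 0.5619 -0.1722  0.1546] 0.040277816355228424 [-0.4924 -0.2289  0.8397] [0.3484 0.27   0.0391]
cyl 767
cylaxis at z.105 [ 0.5874 -0.1599] [-0.493  -0.2413  0.8359] 33.28666511383738 -153.92283479040333 0.0016405833675556506
top brush 0.09 11 [0.567  0.2324 0.0985] 0.1084904449893209
top brush 0.15 19 [0.5657 0.2306 0.172 ] 0.18984108894188081
top brush 0.19 50 [0.569  0.2366 0.2044] 0.2093464297476273
pot rim 188 [0.5713 0.2262 0.0832] [0.5291 0.1932 0.0701] [0.6098 0.2734 0.0908]
axis0 [-0.5094 -0.2223  0.8313] 33.76762652613615
rim 243
[ 0.5573 -0.172   0.154 ] 0.03894917666912079 [-0.4832 -0.2302  0.8447] [0.3907 0.3548 0.0509]
cyl 491
cylaxis at z.105 [ 0.5855 -0.1594] [-0.4911 -0.2412  0.837 ] 33.17172164065945 -153.83805179329042 0.0015120942663555677
both brush 0.09 52 [0.5733 0.2392 0.1007] 0.11485014050404853
both brush 0.15 91 [0.5751 0.2384 0.1716] 0.18989322230297112
both brush 0.19 120 [0.5723 0.2378 0.2035] 0.2096620304025824
pot rim 440 [0.5793 0.2298 0.0823] [0.5291 0.1932 0.0701] [0.6142 0.2748 0.0908]
axis0 [-0.5094 -0.2223  0.8313] 33.76762652613615
rim 408
[ 0.5604 -0.1719  0.155 ] 0.04076659679412842 [-0.4842 -0.2291  0.8444] [0.5259 0.4466 0.0663]
cyl 1258
cylaxis at z.105 [ 0.5867 -0.1597] [-0.4943 -0.2402  0.8354] 33.33949031526996 -154.07983512807152 0.001670534777780949
```

The scene view shows the brush standing in its pot at about (385,240), the cup leaning in the cradle at (272,175), the beaker at (305,218) and the doll at (345,183). The top view agrees: pot at (259,190), cup at (390,185). The network positions match both pictures. The cup axis leans 33° at azimuth −154°.

```bash
cat >> h.py <<'E'
AX=np.array([-.4943,-.2402,.8354]);AX/=np.linalg.norm(AX)
FLOOR=np.array([.5865,-.1597,.105])+AX*((.056-.105)/AX[2]+.008)
def now():
    o=get_obs();return o,np.array(o["tool_pos"]),R.from_euler("xyz",o["ee_rot"])
def row(tgt,Rt=None):
    o,p,r=now();d=r.inv().apply(np.array(tgt)-p)/.2
    w=np.zeros(3) if Rt is None else (r.inv()*Rt).as_rotvec()/(2*np.pi)
    return np.round(np.r_[d,w],4)
E
python3 - <<'E'
from h import *
print(FLOOR, row([.569,.237,.28]),row([.569,.237,.159]))
E
```

```text
[ 0.6115 -0.1475  0.0627] [-2.0584 -0.4561 -0.2062  0.      0.      0.    ] [-2.0584 -0.4561  0.3988  0.      0.      0.    ]
```

Call:
carry_out --commands '[-0.3,-0.07,-0.2,0,0,0,-0.6,-0.15,-0.2,0,0,0,-0.9,-0.2,-0.2,0,0,0,-1,-0.23,-0.2,0,0,0]' --fingers 1

```text
time: 2.1
tool_pos: [0.3996, 0.367, 0.2787]
ee_rot: [3.142, 0.0, 2.694]
contact_force: [0.3, 0.2, 0.0]
finger_gap: 0.088
grasp_force: 0.0
```

Call:
carry_out --commands '[-0.3,-0.07,0,0,0,0,-0.6,-0.13,0,0,0,0,-0.9,-0.2,0,0,0,0,-1,-0.23,0,0,0,0,-1,-0.23,0,0,0,0,-1,-0.23,0,0,0,0]'

```text
time: 2.85
tool_pos: [0.557, 0.2425, 0.2791]
ee_rot: [3.141, -0.0, 2.698]
contact_force: [0.7, 0.2, 0.4]
finger_gap: 0.088
grasp_force: 0.0
```

```bash
python3 - <<'E'
from h import *
o,p,r=now();print(o["time"],p,o["joints"],row([.569,.237,.28]),row([.569,.237,.159]))
E
```

```text
2.85 [0.557  0.2425 0.2791] [ 0.2159  0.4625  1.0479  0.0004  1.6311 -0.9116] [-0.0661  0.0007 -0.0047  0.      0.      0.    ] [-0.0662  0.0005  0.6003  0.      0.      0.    ]
```

Call:
carry_out --commands '[-0.066,0,0,0,0,0,-0.066,0,0.15,0,0,0,-0.066,0,0.3,0,0,0,-0.066,0,0.45,0,0,0,-0.066,0,0.6,0,0,0,-0.066,0,0.6,0,0,0,-0.066,0,0.6,0,0,0]'

```text
time: 3.72
tool_pos: [0.5706, 0.236, 0.1602]
ee_rot: [3.14, 0.002, 2.697]
contact_force: [0.1, -0.4, 0.7]
finger_gap: 0.088
grasp_force: 0.0
```

Call:
carry_out --commands '[0,0,0,0,0,0,0,0,0,0,0,0,0,0,0,0,0,0,0,0,0,0,0,0,0,0,0,0,0,0,0,0,0,0,0,0]' --fingers 0

```text
time: 4.47
tool_pos: [0.5701, 0.2356, 0.1587]
ee_rot: [-3.142, -0.0, 2.697]
contact_force: [0.3, -0.3, 0.4]
finger_gap: 0.0301
grasp_force: 0.0
```

Still closing; wait, then lift 0.2 m.

Call:
carry_out --commands '[0,0,0,0,0,0,0,0,0,0,0,0,0,0,0,0,0,0]'

```text
time: 4.85
tool_pos: [0.57, 0.2356, 0.1587]
ee_rot: [-3.141, -0.0, 2.697]
contact_force: [-0.7, 0.2, -0.6]
finger_gap: 0.0212
grasp_force: 30.0
```

Call:
carry_out --commands '[0,0,-0.1,0,0,0,0,0,-0.3,0,0,0,0,0,-0.5,0,0,0,0,0,-0.7,0,0,0,0,0,-0.85,0,0,0,0,0,-0.95,0,0,0,0,0,-1,0,0,0,0,0,-1,0,0,0]'

```text
time: 5.85
tool_pos: [0.5701, 0.2357, 0.3587]
ee_rot: [3.141, 0.0, 2.697]
contact_force: [-0.0, 0.3, -1.0]
finger_gap: 0.0209
grasp_force: 30.0
```

```bash
cat > b.py <<'E'
from h import *
import sys
o,p,r=now();zt=r.apply([0,0,1]);g=p-.019*zt
S=[]
for cam in ("scene","top"):
    c=capture(cam); cv2.imwrite(f"pics/{cam}_{sys.argv[1]}.png",c["image"][:,:,::-1])
    print(cam,[(x["centre"],x["score"]) for x in tip_of("brush",cam)[:1]],[(x["centre"],x["score"]) for x in tip_of("cup",cam)[:1]])
    W=pts(c).reshape(-1,3);W=W[~np.isnan(W[:,0])]
    q=W-g;t=q@zt;rr=np.linalg.norm(q-np.outer(t,zt),axis=1)
    s=W[(t>.03)&(t<.2)&(rr<.05)&(W[:,2]>.03)];S.append(s);ts=(s-g)@zt;print(cam,len(s),ts.min() if len(s) else 0,np.sort(ts)[-5:])
s=np.vstack(S)
from scipy.optimize import least_squares
prof=lambda t,L:np.interp(t,[0,L-.079,L-.078,L-.063,L-.062,L-.008,L],[.0078,.0078,.012,.012,.022,.022,.016])
X=r.apply([1,0,0]);Y=r.apply([0,1,0])
def f(v):
    a=zt+v[2]*X+v[3]*Y;a/=np.linalg.norm(a);q=s-(g+v[0]*X+v[1]*Y);t=q@a
    return np.linalg.norm(q-np.outer(t,a),axis=1)-prof(t,v[4])
e=least_squares(f,[0,0,0,0,.17],loss="soft_l1",f_scale=.002);print(e.x,np.abs(f(e.x)).mean())
a=zt+e.x[2]*X+e.x[3]*Y;a/=np.linalg.norm(a);print("end",g+e.x[0]*X+e.x[1]*Y+.17*a,"axis",a,"gap",o["finger_gap"],o["grasp_force"],o["joints"],p)
E
python3 b.py lift
```

```text
scene [([0.5694, 0.2386, 0.2076], 0.64)] [([0.6173, -0.1442, 0.0605], 0.63)]
scene 481 0.030401028116172797 [0.1632 0.1632 0.1635 0.1637 0.1701]
top [([0.5688, 0.2371, 0.2067], 0.48)] [([0.6174, -0.1466, 0.0559], 0.86)]
top 26 0.11654973291069341 [0.1515 0.1517 0.1562 0.1562 0.1581]
[-0.0009 -0.      0.0181 -0.0032  0.1701] 0.0019342469294413426
end [0.5679 0.2361 0.2077] axis [-0.0175  0.005  -0.9998] gap 0.020942935928225975 29.99834862316675 [ 0.2003  0.4631  0.8272  0.      1.8511 -0.9257] [0.5701 0.2357 0.3587]
```

```bash
cat >> h.py <<'E'
def Rcup():
    _,_,r=now();z=r.apply([0,0,1]);w=np.cross(z,-AX);w*=np.arccos(np.clip(z@-AX,-1,1))/np.linalg.norm(w)
    return R.from_rotvec(w)*r
def tcp(d): return FLOOR+AX*(d+.151)
E
python3 - <<'E'
from h import *
print(tcp(.15),row(tcp(.15),Rcup()))
E
```

```text
[ 0.4627 -0.2198  0.3141] [-0.496  -2.2862  0.2209 -0.0725 -0.0579 -0.    ]
```

Call:
carry_out --commands '[-0.02,-0.1,0,0,0,0,-0.07,-0.3,0,0,0,0,-0.12,-0.55,0,0,0,0,-0.17,-0.78,0,0,0,0,-0.22,-1,0,0,0,0]'

```text
time: 6.78
tool_pos: [0.5231, 0.0348, 0.3586]
ee_rot: [-3.142, -0.0, 2.697]
contact_force: [0.3, 0.2, -0.7]
finger_gap: 0.0212
grasp_force: 30.0
```

Call:
carry_out --commands '[-0.05,-0.23,0,-0.005,-0.004,0,-0.1,-0.46,0,-0.01,-0.008,0,-0.15,-0.69,0,-0.02,-0.016,0,-0.2,-0.88,0,-0.03,-0.024,0,-0.22,-1,0,-0.036,-0.029,0,-0.22,-1,0,-0.036,-0.029,0]'

```text
time: 7.52
tool_pos: [0.4766, -0.1647, 0.3584]
ee_rot: [2.913, 0.18, 2.673]
contact_force: [-0.1, -0.1, -0.1]
finger_gap: 0.021
grasp_force: 30.0
```

```bash
python3 - <<'E'
from h import *
o,p,r=now();print(o["time"],p,o["joints"],row(tcp(.15),Rcup()),row(tcp(.15)))
E
```

```text
7.525 [ 0.4766 -0.1647  0.3584] [-0.7036  0.1509  1.3077  0.264   1.5622 -1.8122] [-0.0222 -0.3218  0.1601 -0.0366 -0.0287  0.    ] [-0.0222 -0.3218  0.1601  0.      0.      0.    ]
```

Call:
carry_out --commands '[-0.005,-0.06,0.02,-0.007,-0.006,0,-0.01,-0.14,0.06,-0.016,-0.013,0,-0.015,-0.22,0.1,-0.025,-0.02,0,-0.02,-0.29,0.14,-0.033,-0.026,0,-0.022,-0.322,0.16,-0.0366,-0.0287,0,-0.022,-0.322,0.16,-0.0366,-0.0287,0,-0.022,-0.322,0.16,-0.0366,-0.0287,0,-0.022,-0.322,0.16,-0.0366,-0.0287,0]'

```text
time: 8.52
tool_pos: [0.464, -0.2179, 0.3149]
ee_rot: [2.666, 0.35, 2.613]
contact_force: [-0.2, 0.2, 0.1]
finger_gap: 0.021
grasp_force: 30.0
```

```bash
python3 b.py pre; python3 - <<'E'
from h import *
o,p,r=now();print(o["time"],-AX,FLOOR+.15*AX,row(tcp(.15),Rcup()),row(tcp(.006)))
E
```

```text
scene [([0.5365, -0.1803, 0.1897], 0.82)] [([0.6163, -0.1468, 0.0582], 0.65)]
scene 454 0.030378782465770728 [0.1668 0.1675 0.1677 0.1686 0.1688]
top [([0.5393, -0.1813, 0.1886], 0.84)] [([0.618, -0.1487, 0.0581], 0.68)]
top 378 0.030888726192998102 [0.1597 0.1602 0.1613 0.1709 0.1716]
[ 0.0005  0.0015  0.0102 -0.0215  0.1704] 0.0024292123734167646
end [ 0.5361 -0.1822  0.1871] axis [ 0.4789  0.2282 -0.8477] gap 0.02101487507136971 29.998428124345082 [-0.9558  0.1583  1.5101  0.5834  1.4013 -2.1637] [ 0.464  -0.2179  0.3149]
8.825 [ 0.4943  0.2402 -0.8354] [ 0.5374 -0.1836  0.188 ] [ 0.0014 -0.0084 -0.0022  0.0002 -0.0001 -0.    ] [ 0.001  -0.0094  0.7178  0.      0.      0.    ]
```

View pics/scene_pre.png

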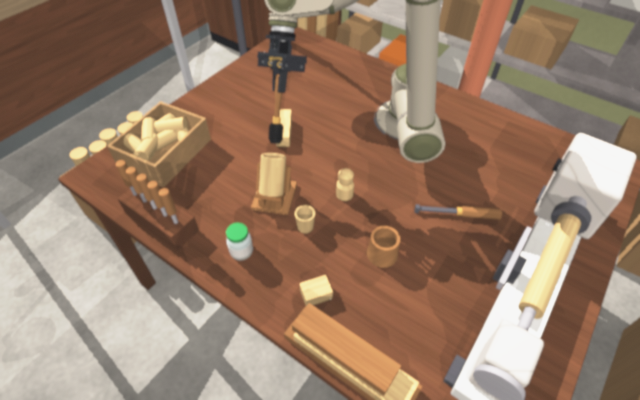

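The brush head (275,133) sits straight over the cup mouth (272,155), with the end within 2 mm of the cup axis. I'll insert it now.

Call:
carry_out --commands '[0,-0.009,0.08,0,0,0,0,-0.009,0.16,0,0,0,0,-0.009,0.24,0,0,0,0,-0.009,0.32,0,0,0,0,-0.009,0.4,0,0,0,0,-0.009,0.4,0,0,0]'

```text
time: 9.57
tool_pos: [0.5027, -0.2003, 0.2463]
ee_rot: [2.665, 0.348, 2.612]
contact_force: [0.2, -0.6, -0.7]
finger_gap: 0.021
grasp_force: 30.0
```

Call:
carry_out --commands '[0,0,0.07,0,0,0,0,0,0.14,0,0,0,0,0,0.21,0,0,0,0,0,0.27,0,0,0,0,0,0.3,0,0,0,0,0,0.3,0,0,0,0,0,0.3,0,0,0]'

```text
time: 10.45
tool_pos: [0.5324, -0.1864, 0.1971]
ee_rot: [2.666, 0.35, 2.612]
contact_force: [0.3, -0.9, -1.4]
finger_gap: 0.0212
grasp_force: 30.0
```

```bash
python3 - <<'E'
from h import *
o,p,r=now();print(o["time"],o["contact_force"],row(tcp(.006),Rcup()))
for cam in("scene","top"):
    capture(cam);print([(x["centre"],x["score"]) for x in tip_of("cup",cam)[:1]],[(x["centre"],x["score"]) for x in tip_of("cup_mouth",cam)[:1]],[(x["centre"],x["score"]) for x in spot_in("brush",cam)[:1]])
E
```

```text
10.45 [ 0.2524 -0.9482 -1.354 ] [ 0.0021  0.0001  0.0189  0.0002 -0.     -0.    ]
[([0.6144, -0.1406, 0.0611], 0.79)] [([0.5583, -0.1719, 0.1533], 0.72)] [([0.5437, -0.178, 0.1905], 0.71)]
[([0.6194, -0.148, 0.0593], 0.6)] [([0.5547, -0.1728, 0.159], 0.59)] [([0.5639, -0.1702, 0.1429], 0.64)]
```

Call:
carry_out --commands '[0,0,0.015,0,0,0,0,0,0.03,0,0,0,0,0,0.03,0,0,0]'

```text
time: 11.22
tool_pos: [0.5353, -0.1846, 0.1915]
ee_rot: [2.665, 0.349, 2.612]
contact_force: [0.5, 0.0, -0.7]
finger_gap: 0.0212
grasp_force: 30.0
```

Call:
carry_out --commands '[0,0,-0.1,0,0,0,0,0,-0.25,0,0,0,0,0,-0.4,0,0,0,0,0,-0.47,0,0,0,0,0,-0.48,0,0,0,0,0,-0.48,0,0,0]'

```text
time: 11.98
tool_pos: [0.4879, -0.2077, 0.2713]
ee_rot: [2.665, 0.348, 2.612]
contact_force: [0.6, 0.4, -1.1]
finger_gap: 0.0211
grasp_force: 30.0
```

Call:
carry_out --commands '[0,0,0.08,0,0,0,0,0,0.18,0,0,0,0,0,0.28,0,0,0,0,0,0.38,0,0,0,0,0,0.45,0,0,0,0,0,0.48,0,0,0,0,0,0.485,0,0,0,0,0,0.485,0,0,0]'

```text
time: 12.98
tool_pos: [0.5358, -0.1847, 0.1914]
ee_rot: [2.666, 0.35, 2.612]
contact_force: [0.6, -1.0, -0.9]
finger_gap: 0.0211
grasp_force: 30.0
```

```bash
python3 - <<'E'
from h import *
o,p,r=now();print(o["time"],o["contact_force"],row(tcp(.0),Rcup()))
for cam in("scene","top"):
    c=capture(cam);cv2.imwrite(f"pics/{cam}_in.png",c["image"][:,:,::-1])
    print([(x["centre"],x["score"]) for q in("cup","cup_mouth","brush_grip") for x in tip_of(q,cam)[:1]])
_=r.apply([0,0,1]);print("grip exp",p-.019*_, "end",p+.151*_)
E
```

```text
12.975 [ 0.5872 -0.9804 -0.8906] [0.0021 0.0001 0.0145 0.0002 0.     0.    ]
[([0.6147, -0.141, 0.0601], 0.95), ([0.5565, -0.1724, 0.1541], 0.58), ([0.5277, -0.1897, 0.209], 0.66)]
[([0.6189, -0.1477, 0.0569], 0.65), ([0.5582, -0.1729, 0.16], 0.74), ([0.6128, -0.1478, 0.0632], 0.43)]
grip exp [ 0.5264 -0.1893  0.2073] end [ 0.6105 -0.1483  0.0653]
```

View pics/top_in.png

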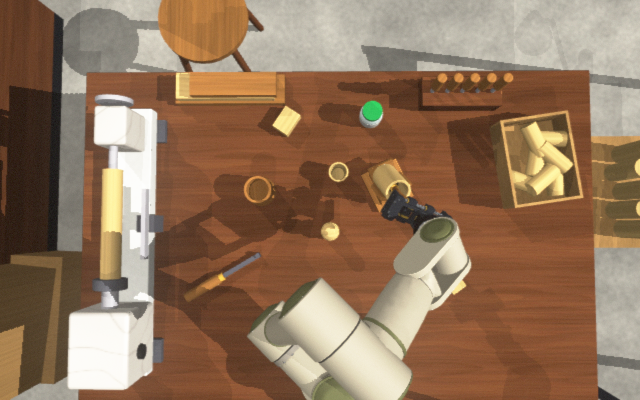

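The top view shows the brush head inside the cup at (398,190) and nothing else moved. I'll feel gently for the bottom.

Call:
carry_out --commands '[0,0,0.01,0,0,0,0,0,0.02,0,0,0,0,0,0.02,0,0,0]'

```text
time: 13.75
tool_pos: [0.5379, -0.184, 0.1887]
ee_rot: [2.666, 0.352, 2.612]
contact_force: [-6.8, -1.7, 8.6]
finger_gap: 0.0208
grasp_force: 30.0
```

The 10 N contact confirms the bottom. Next: draw up, do the third stroke, draw up again.

Call:
carry_out --commands '[0,0,-0.1,0,0,0,0,0,-0.25,0,0,0,0,0,-0.4,0,0,0,0,0,-0.49,0,0,0,0,0,-0.5,0,0,0,0,0,-0.5,0,0,0]'

```text
time: 14.5
tool_pos: [0.4884, -0.2075, 0.2706]
ee_rot: [2.665, 0.349, 2.612]
contact_force: [-0.2, 0.5, -1.0]
finger_gap: 0.0214
grasp_force: 30.0
```

Call:
carry_out --commands '[0,0,0.08,0,0,0,0,0,0.18,0,0,0,0,0,0.28,0,0,0,0,0,0.38,0,0,0,0,0,0.45,0,0,0,0,0,0.48,0,0,0,0,0,0.49,0,0,0,0,0,0.49,0,0,0,0,0,0.49,0,0,0]'

```text
time: 15.62
tool_pos: [0.5367, -0.1842, 0.1897]
ee_rot: [2.666, 0.35, 2.611]
contact_force: [0.5, -0.0, -0.4]
finger_gap: 0.021
grasp_force: 30.0
```

Call:
carry_out --commands '[0,0,-0.1,0,0,0,0,0,-0.25,0,0,0,0,0,-0.4,0,0,0,0,0,-0.55,0,0,0,0,0,-0.7,0,0,0,0,0,-0.8,0,0,0,0,0,-0.85,0,0,0,0,0,-0.85,0,0,0]'

```text
time: 16.62
tool_pos: [0.4526, -0.2253, 0.3315]
ee_rot: [2.666, 0.35, 2.611]
contact_force: [0.5, 0.4, -1.1]
finger_gap: 0.021
grasp_force: 30.0
```

```bash
python3 b.py out; python3 - <<'E'
from h import *
o,p,r=now();Rt=R.from_euler("xyz",[np.pi,0,2.697]);print(o["time"],row([.523,.035,.36],Rt))
E
```

```text
scene [([0.5258, -0.1886, 0.2075], 0.59)] [([0.6175, -0.1431, 0.0642], 0.58)]
scene 452 0.03003287546972911 [0.1659 0.1661 0.1663 0.1666 0.1674]
top [([0.5254, -0.1873, 0.2053], 0.92)] [([0.618, -0.1469, 0.0574], 0.71)]
top 396 0.030760826985933402 [0.1612 0.1618 0.1619 0.1627 0.1659]
[ 0.0002  0.0007  0.0169 -0.0148  0.1698] 0.0025614092327205878
end [ 0.5243 -0.189   0.2036] axis [ 0.4764  0.2363 -0.8469] gap 0.020966500246932786 29.9992142906558 [-0.988   0.1394  1.4852  0.5817  1.4546 -2.1651] [ 0.4526 -0.2253  0.3315]
16.925 [0.2827 1.2722 0.3664 0.0727 0.0576 0.0001]
```

Call:
carry_out --commands '[0.02,0.1,0.01,0.005,0.004,0,0.06,0.27,0.05,0.015,0.012,0,0.11,0.5,0.12,0.03,0.024,0,0.16,0.72,0.19,0.045,0.036,0,0.2,0.9,0.25,0.06,0.048,0,0.22,0.98,0.28,0.0727,0.0576,0,0.22,0.98,0.28,0.0727,0.0576,0,0.22,0.98,0.28,0.0727,0.0576,0]'

```text
time: 17.92
tool_pos: [0.5061, -0.0252, 0.3535]
ee_rot: [3.141, 0.001, 2.697]
contact_force: [-0.1, -0.4, -0.6]
finger_gap: 0.0211
grasp_force: 30.0
```

```bash
python3 - <<'E'
from h import *
o,p,r=now();Rt=R.from_euler("xyz",[np.pi,0,2.697]);print(o["time"],p,row([.57,.236,.36],Rt))
E
```

```text
17.925 [ 0.5061 -0.0252  0.3535] [ 0.2732  1.3164 -0.0322  0.0001  0.0001 -0.    ]
```

Call:
carry_out --commands '[0.03,0.15,-0.03,0,0,0,0.08,0.38,-0.03,0,0,0,0.13,0.62,-0.03,0,0,0,0.18,0.85,-0.03,0,0,0,0.21,1,-0.03,0,0,0]'

```text
time: 18.55
tool_pos: [0.5545, 0.1742, 0.3598]
ee_rot: [3.141, 0.001, 2.696]
contact_force: [0.5, -0.8, -0.6]
finger_gap: 0.0214
grasp_force: 30.0
```

Call:
carry_out --commands '[0.03,0.15,0,0,0,0,0.05,0.27,0,0,0,0,0.063,0.316,0,0,0,0,0.063,0.316,0,0,0,0,0.063,0.316,0,0,0,0]'

```text
time: 19.18
tool_pos: [0.5701, 0.2351, 0.3599]
ee_rot: [-3.141, 0.001, 2.696]
contact_force: [0.4, -0.4, -0.9]
finger_gap: 0.0213
grasp_force: 30.0
```

```bash
python3 b.py pot; python3 - <<'E'
from h import *
o,p,r=now();Rt=R.from_euler("xyz",[np.pi,0,2.697]);print(o["time"],p,row([.57,.2355,.16],Rt))
for cam in("scene","top"): print([(x["centre"],x["score"]) for q in("pot","pot_floor") for x in tip_of(q,cam)[:1]])
E
```

```text
scene [([0.5698, 0.2362, 0.2081], 0.73)] [([0.6146, -0.1391, 0.0616], 0.95)]
scene 482 0.030283588449809645 [0.165  0.1668 0.1677 0.1682 0.1687]
top [([0.5677, 0.2361, 0.2085], 0.61)] [([0.618, -0.147, 0.0553], 0.95)]
top 27 0.11390551481484526 [0.1493 0.1504 0.1519 0.1529 0.1556]
[-0.0006  0.0002  0.0157 -0.004   0.1714] 0.001854948298526903
end [0.5681 0.2354 0.2089] axis [-0.0153  0.0023 -0.9999] gap 0.021311020992576542 29.99920234644378 [ 0.1999  0.4627  0.8246 -0.001   1.8539 -0.9254] [0.5701 0.2351 0.3599]
19.475 [0.5701 0.236  0.3598] [ 0.0004 -0.0019  0.9989 -0.0001  0.0001 -0.    ]
[([0.5682, 0.2365, 0.0031], 0.89), ([0.5728, 0.2326, 0.0117], 0.77)]
[([0.5713, 0.2308, -0.0019], 0.58), ([0.574, 0.2339, 0.006], 0.68)]
```

Call:
carry_out --commands '[0,0,0.12,0,0,0,0,0,0.27,0,0,0,0,0,0.42,0,0,0,0,0,0.57,0,0,0,0,0,0.7,0,0,0,0,0,0.82,0,0,0,0,0,0.9,0,0,0,0,0,0.96,0,0,0,0,0,0.99,0,0,0,0,0,1,0,0,0,0,0,1,0,0,0,0,0,1,0,0,0]'

```text
time: 21.18
tool_pos: [0.5704, 0.2361, 0.1601]
ee_rot: [-3.141, 0.001, 2.697]
contact_force: [0.4, -0.0, -1.1]
finger_gap: 0.0211
grasp_force: 30.0
```

Call:
carry_out --commands '[0,0,0.005,0,0,0,0,0,0.01,0,0,0,0,0,0.01,0,0,0]'

```text
time: 21.55
tool_pos: [0.5705, 0.2362, 0.1585]
ee_rot: [3.141, 0.002, 2.697]
contact_force: [-1.4, -0.4, 5.0]
finger_gap: 0.0211
grasp_force: 30.0
```

Call:
carry_out --commands '[0,0,0,0,0,0,0,0,0,0,0,0,0,0,0,0,0,0,0,0,0,0,0,0,0,0,0,0,0,0,0,0,0,0,0,0,0,0,0,0,0,0,0,0,0,0,0,0]' --fingers 1

```text
time: 22.55
tool_pos: [0.5702, 0.2361, 0.1576]
ee_rot: [-3.141, 0.001, 2.697]
contact_force: [-0.1, 0.0, 1.0]
finger_gap: 0.0882
grasp_force: 0.0
```

Call:
carry_out --commands '[0,0,-0.1,0,0,0,0,0,-0.3,0,0,0,0,0,-0.5,0,0,0,0,0,-0.7,0,0,0,0,0,-0.8,0,0,0,0,0,-0.8,0,0,0,0,0,-0.8,0,0,0]'

```text
time: 23.42
tool_pos: [0.5699, 0.2362, 0.3163]
ee_rot: [-3.14, -0.001, 2.697]
contact_force: [0.8, 0.2, 0.5]
finger_gap: 0.0881
grasp_force: 0.0
```

```bash
python3 - <<'E'
from h import *
print(now()[0]["time"],now()[1],now()[0]["contact_force"])
for cam in("scene","top"):
    c=capture(cam);cv2.imwrite(f"pics/{cam}_end.png",c["image"][:,:,::-1])
    for q in("brush","brush_grip","cup","cup_mouth"): print(cam,q,[(x["centre"],x["score"]) for x in tip_of(q,cam)[:1]])
E
```

```text
23.425 [0.5699 0.2362 0.3163] [0.7539 0.2226 0.4722]
scene brush [([0.5696, 0.2375, 0.0114], 0.8)]
scene brush_grip [([0.5712, 0.2386, 0.1771], 0.68)]
scene cup [([0.6152, -0.1421, 0.056], 0.85)]
scene cup_mouth [([0.5582, -0.1744, 0.1541], 0.77)]
top brush [([0.4487, 0.0168, 0.002], 0.53)]
top brush_grip []
top cup [([0.6177, -0.1535, 0.0582], 0.7)]
top cup_mouth [([0.5602, -0.1737, 0.1556], 0.88)]
```

View pics/scene_end.png

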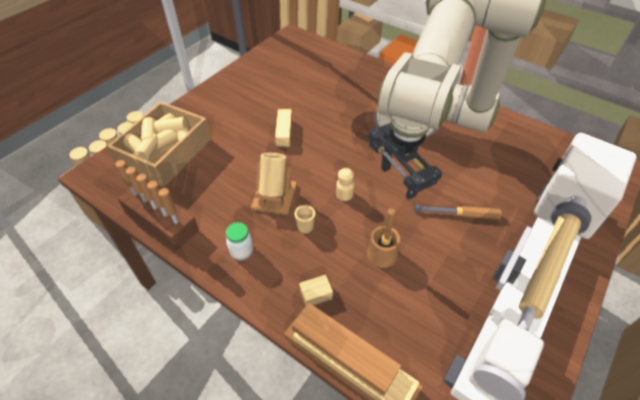

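The brush stands upright in its pot at (386,240), the cup is seated at (272,175), and the gripper is clear of everything.

```bash
python3 -c "
from plant import *
print(job_done())"
```

```text
the job is handed in; nothing more can be done
None
```

I scrubbed the cup with three full strokes, left it seated in its cradle, stood the brush back in its pot bristles down, and handed the job in at about 23.5 s; no verdict was returned.

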